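# Set a box section home in the bench fence corner

## Task

Get the longer of the two steel box sections ready for marking out: push it along the bench into the fence corner, so that one long side lies flush against the long fence and its end is up against the short end stop, square, flat on the bench, and let go of it. Leave the shorter box section and the green carton where they are.

Things in the scene. Friction and masses are not known exactly. Their poses are not given: they have to be found in the camera images.
- long_tube: the longer box section: closed steel tube with black end caps, 150 long x 50 wide x 30 mm high, about 0.5 kg, loose and flat on the bench on the open (-x, -y) side of the fence corner, 75 mm or more clear of the long fence, up to 17 degrees askew to it. Origin: centre of its underside; y along its length, x across, z up. Slides under a few newtons
- short_tube: the shorter box section, same steel tube and caps, 90 long x 50 wide x 30 mm high, loose on the bench beside the longer one, either nearer to or farther from the end stop than that. Not wanted: leave it where it lies. Origin: centre of its underside, y axis along its length
- fence: fixed corner of two grey angle irons, walls 30 mm high. Origin: inner corner at bench level, z up. Long fence (far from the robot): inner face at x = 0, 460 mm along -y. End stop: inner face at y = 0, 110 mm along -x. Bolted flanges lie outside, within 40 mm. Parts go on the -x, -y side: the longer section fully home has its origin at x -25, y -75 mm, y axes parallel. Yaw up to 12 degrees
- carton: a green cardboard carton with a lid and a blank white label on top, 120 x 80 x 45 mm high, loose on the bench outside the corner, beyond the end stop. Leave it where it is. Origin: centre of its underside
Things that resemble listed ones, but are neither listed nor needed, are in the scene too. What is shaped like the long_tube but blue or turquoise is not meant.

How it is judged:
At the end, for the whole second after the job is handed in: The longer box section lies flat on the bench at rest, within 10 mm of fully home against both the long fence and the end stop, and parallel to the long fence within 10 degrees (x of long_tube in the frame of fence between -0.035 and -0.015 m and y of long_tube in the frame of fence between -0.085 and -0.065 m and angle between the y axis of long_tube and the y axis of fence, either way round below 0.175 rad and angle between long_tube's own z axis and vertical below 0.1 rad and height (world z) of long_tube below 0.01 m and linear speed of long_tube below 0.02 m/s); the robot touches nothing.
It fails at once if the shorter box section is moved by more than 30 mm (distance of short_tube from where it was at the start of the episode above 0.03 m).
It fails at once if the carton is moved by more than 30 mm (distance of carton from where it was at the start of the episode above 0.03 m).
It also fails if it takes over 48 s, if anything falls off the work surface, if the arm or the gripper's body presses on something with over 40 N, if the wrist force passes 120 N, or if a joint passes its speed limit or range.

## Robot

A 6-joint arm with a two-finger parallel gripper is mounted at the origin on the work surface. World frame = base frame: x ahead of the robot, y to its left, z up, the work surface at z = 0. Lengths are in m, angles in rad, forces in N, time in s.
With the tool pointing down it reaches from about 0.25 to 0.725 m from the base axis. Payload 9.7 kg.
Tool frame: the origin (TCP) lies between the finger pads; the fingertips stand 19 mm ahead of it and the grasp point (between the pads) is the TCP; z points along the fingers, y is the direction in which the jaws open and shut (so a half turn about z gives the same grasp; the last joint's range is limited). The gripper opens to 85 mm and grips with 20 to 120 N. Pads are 22 mm wide; open, the fingers measure 114 mm over their backs; the gripper's body (76 mm by 85 mm) begins 54 mm behind the grasp point. The pads swing forward as they close: fully open they stand 13 mm farther back than shut.
Start: joints at [-1.229, 0.087, 0.176, 1.66, 0, 1.571], TCP at [0.184, -0.518, 0.25] pointing down, gripper open.
Joint ranges: [-3.13, 3.13], [-0.85, 1.81], [-1.15, 1.24], [-2.2, 2.28], [-1.44, 1.52], [-3.14, 3.14]. Speed limits (rad/s): [2.22, 2.22, 2.57, 3.14, 3.14, 3.14].

## Interface

Orientations are given as a unit quaternion [x, y, z, w].
In Python, from cell import robot gives the robot as it stands.
- The arm moves only by the tool drive_tool, never from a script. Its argument "motion" is a list of rows, each a list of 6 numbers: the shift along the tool's x, y, z in cm, then the turn, a rotation vector about the tool's x, y, z in degrees. In form: [[dx, dy, dz, wx, wy, wz], ...]. A call has 1 to 10 rows; each row is the pose to reach, as a shift and turn from the pose measured when the call began, along the tool's axes at that moment; what a row does not reach only later rows make up. A row lasts 1/8 s, in which the tool goes at most 62.5 mm and 10.7 degrees, less where a joint would pass 70% of its speed; a pose out of reach is approached as far as the arm can. A call with a gripper value outside its range is refused whole. "jaw" is the finger opening in cm, from 0 to 8.54, set as the call begins (left out, the last holds). The fingers move at their own pace and stop on an object; "newtons" is the grip in N (left out, the last holds). Time passes only in rows, so rows that repeat a pose let the fingers close. It gives the time, the measured TCP pose, the force and the opening at its end, in the units of the state.
- robot.get_state(): the state, without advancing time (a new reading comes with each control period).
- robot.grab_frame(name): name is "scene" or "top" or "wrist"; returns the picture (384x512x3 uint8, red, green, blue); there is no depth.
- robot.get_calibration(name): a dict with "vfov" (degrees; the focal length in pixels is half the picture's height over the tangent of half this angle, whatever the lens; pixels are square), "cx", "cy" (the principal point, pixels), "view" (4x4, takes a point from world to camera coordinates). Camera axes: x right, y up, looking along -z (the intrinsics and any distortion apply to the point x, -y, -z); pixel columns grow to the right and rows downward; lengths in m; the calibration is good to about 2 mm. A picture is of the moment at which its call begins: read the wrist's pose just before it. get_calibration takes no time and is no camera call; for the wrist camera it gives the pose at the moment of the call.
- robot.close_job(): hands the job in, once; it reports no verdict.
The state is a dict: "time": time; "joints": joint angles; "joint_velocities": joint speeds; "tau": joint torques, N m; "ee_pos": TCP position; "tcp_rot": TCP orientation; "contact_force": force on the tool from outside, world axes, zero at the start; "moment": the same for the moment, N m; "finger_gap": finger opening in m.
Only numpy, scipy, OpenCV 4.12 (cv2) and the standard library are available. Lean on these libraries where they do the work, as an engineer would, in place of code of your own. Each camera call takes 0.05 s, during which the arm holds its last target. There are 200 camera calls.

## Working session

There is one attempt and no reset: what is moved stays moved. The work goes in short steps, Python scripts to look and compute and a tool call to move; the robot and the scene stay as the last step left them, time stands still between calls to the robot, and variables do not carry over. Pictures are saved under pics/ and viewed, about 8 in all and at most 12, crops included, and the job is handed in when it is done.

Besides the shell and the picture viewer there is one more tool, called by a JSON object that holds its "fn" and its "kwargs". drive_tool: Moves the arm, as the interface text tells. Its arguments: {"type":"object","properties":{"motion":{"type":"array","items":{"type":"array","items":{"type":"number"}}},"jaw":{"type":"number"},"newtons":{"type":"number"}},"required":["motion"]}

```bash
mkdir -p pics; ls
python3 - <<'E'
from cell import robot
import cv2
for n in("top","scene"):
    c=robot.get_calibration(n);print(n,c)
    cv2.imwrite(f"pics/{n}0.png",robot.grab_frame(n)[:,:,::-1])
print(robot.get_state())
E
```

```text
pics
top {'vfov': 54.46106225193306, 'cx': 252.8135391123876, 'cy': 187.35552972445737, 'view': array([[ 0.00686969, -0.99997465, -0.00187407,  0.04180959],
       [ 0.97781848,  0.00632512,  0.20935859, -0.59528856],
       [-0.20934142, -0.00327073,  0.97783714, -0.91370479],
       [ 0.        ,  0.        ,  0.        ,  1.        ]])}
scene {'vfov': 50.15680724364216, 'cx': 250.97149121243862, 'cy': 191.14048498871756, 'view': array([[-0.69659136,  0.71744903,  0.00523078,  0.38722292],
       [-0.53287064, -0.52223343,  0.66582364,  0.29765323],
       [ 0.48042622,  0.46101967,  0.74609082, -1.58455522],
       [ 0.        ,  0.        ,  0.        ,  1.        ]])}
{'time': 0.1, 'joints': array([-1.22896145e+00,  8.74083170e-02,  1.75228687e-01,  1.65980378e+00,
        1.18563518e-05,  1.57081048e+00]), 'joint_velocities': array([-0.00177541, -0.00104674,  0.00242932,  0.00058032, -0.00050148,
       -0.00139723]), 'tau': array([-3.73846497e-04, -5.21561801e+01,  4.65652907e+01,  1.60481822e-02,
        8.43814746e-06, -6.13513805e-06]), 'ee_pos': array([ 0.18431193, -0.51800783,  0.24966003]), 'tcp_rot': array([ 9.85430169e-01,  1.70079482e-01, -9.51154075e-05, -5.85898787e-04]), 'contact_force': array([-0.25811577, -0.24289288,  0.17530587]), 'moment': array([ 0.02761828, -0.01110085, -0.00128722]), 'finger_gap': 0.08544226138063318}
```

View pics/top0.png

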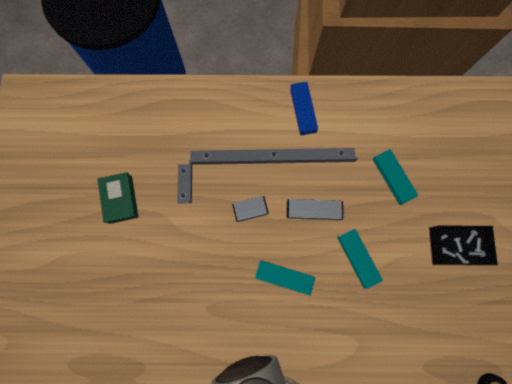

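View pics/scene0.png

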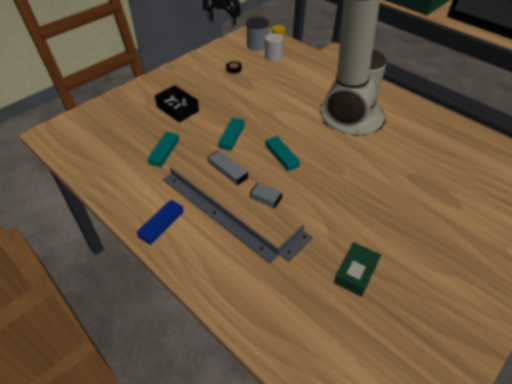

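The top view shows the long tube near (315,209), and the short tube near (250,208), which sits between the long tube and the end stop. The inner fence corner is near (191,163), the carton near (117,198), and the blue and turquoise pieces are decoys. The scene view agrees. Next I'll measure the poses.

```bash
cat > h.py <<'E'
import numpy as np,cv2
from cell import robot
def ray(n,uv,z,c=None):
    c=c or robot.get_calibration(n);f=192/np.tan(np.radians(c["vfov"]/2))
    V=c["view"];R=V[:3,:3];o=-R.T@V[:3,3]
    uv=np.atleast_2d(uv).astype(float)
    d=np.c_[(uv[:,0]-c["cx"])/f,-(uv[:,1]-c["cy"])/f,-np.ones(len(uv))]@R
    return (o+d*((z-o[2])/d[:,2])[:,None])[:,:2]
def proj(n,P):
    c=robot.get_calibration(n);f=192/np.tan(np.radians(c["vfov"]/2))
    q=np.atleast_2d(P)@c["view"][:3,:3].T+c["view"][:3,3]
    return np.c_[c["cx"]+f*q[:,0]/-q[:,2],c["cy"]-f*q[:,1]/-q[:,2]]
def grey(im):
    h=cv2.cvtColor(im,cv2.COLOR_RGB2HSV)
    return ((h[...,1]<75)&(h[...,2]>25)&(h[...,2]<190)).astype(np.uint8)*255
E
python3 - <<'E'
from h import *
im=robot.grab_frame("top");m=grey(im);m[:140]=0;m[225:]=0;m[:,:160]=0;m[:,365:]=0
for k in cv2.findContours(m,0,2)[0]:
    if cv2.contourArea(k)<150: continue
    w=ray("top",k[:,0,:],.03)
    r=cv2.minAreaRect((w*1000).astype(np.float32))
    print(cv2.contourArea(k),cv2.boundingRect(k),r,cv2.boxPoints(r).round().tolist())
big=cv2.resize(im[130:230,160:370],None,fx=3.8,fy=3.8,interpolation=cv2.INTER_CUBIC)
mm=cv2.resize(m[130:230,160:370],None,fx=1.9,fy=1.9)
out=np.zeros((big.shape[0]+mm.shape[0],big.shape[1],3),np.uint8);out[:big.shape[0]]=big[:,:,::-1];out[big.shape[0]:,:mm.shape[1]]=mm[...,None]
cv2.imwrite("pics/crop1.png",out)
E
```

```text
1002.5 (287, 199, 56, 21) ((543.9011840820312, -119.70780181884766), (147.07814025878906, 52.859092712402344), 88.3930892944336) [[515.0, -192.0], [568.0, -194.0], [572.0, -47.0], [520.0, -45.0]]
577.0 (233, 196, 35, 26) ((544.6636352539062, 53.06779861450195), (52.3906364440918, 86.41860961914062), 14.086368560791016) [[509.0, 89.0], [530.0, 5.0], [581.0, 18.0], [560.0, 101.0]]
2609.5 (177, 148, 181, 55) ((684.10302734375, 20.0101318359375), (139.18287658691406, 506.5599365234375), 14.806551933288574) [[552.0, 247.0], [682.0, -243.0], [816.0, -207.0], [687.0, 283.0]]
```

View pics/crop1.png

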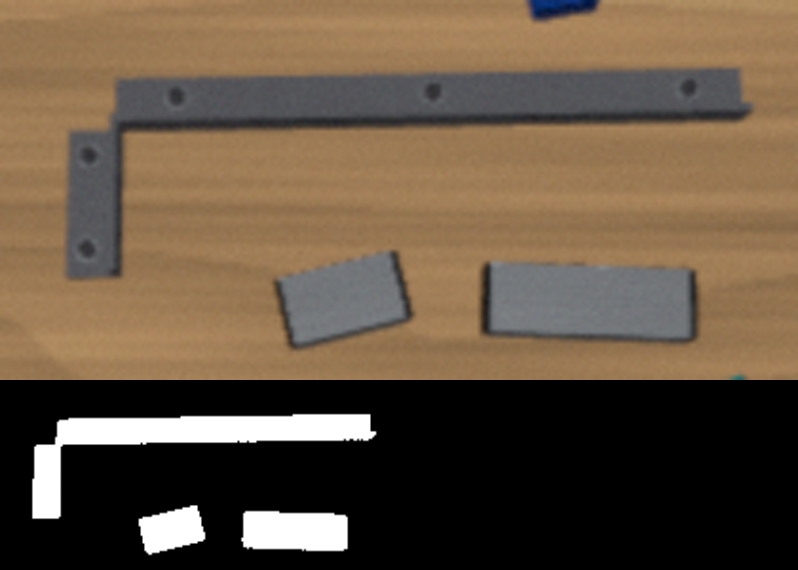

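The crop shows the inner corner at full-frame pixel (191.8,163.7), with the long fence base running to about (357,160.5). The long tube's top face runs from (287,199) to (343,219). The short tube is clear of the fence strip. I'll fit the fence lines from the mask edges.

Run:
```python
from h import *
im=robot.grab_frame("top");m=grey(im)
cols=np.arange(200,350)
low=np.array([[c,np.where(m[140:180,c])[0].max()+140.5] for c in cols])
w=ray("top",low,0);p=np.polyfit(w[:,1],w[:,0],1);res=w[:,0]-np.polyval(p,w[:,1])
g=np.abs(res)<.004;p=np.polyfit(w[g,1],w[g,0],1);print("long fence x=",p,res.std())
rows=np.arange(170,198)
rt=np.array([[np.where(m[r,170:215])[0].max()+170.5,r] for r in rows])
e=ray("top",rt,0);q=np.polyfit(e[:,0],e[:,1],1);print("stop y=",q,ray("top",rt,.03)[:,1].mean())
yaw=-np.arctan(p[0]);print("yaw deg",np.degrees(yaw))
y=(q[0]*p[1]+q[1])/(1-q[0]*p[0]);O=np.array([np.polyval(p,y),y]);print("corner",O)
R=np.array([[np.cos(yaw),-np.sin(yaw)],[np.sin(yaw),np.cos(yaw)]])
np.savez("fence.npz",O=O,R=R,yaw=yaw)
home=O+R@[-.025,-.075];print("home",home,"reach",np.hypot(*home), "end push",O+R@[-.025,-.16])
for n,b in(("long",[[515,-192],[568,-194],[572,-47],[520,-45]]),("short",[[509,89],[530,5],[581,18],[560,101]])):
    print(n,((np.array(b)/1000-O)@R).round(3).tolist())
s=ray("scene",proj("scene",np.r_[O,0]),0);print("scene px of corner",proj("scene",np.r_[O,0]),"tube corners",proj("scene",[[.515,-.192,.03],[.568,-.194,.03],[.572,-.047,.03],[.52,-.045,.03]]))
```

```text
long fence x= [-0.02434734  0.68103207] 0.0008982762102908484
stop y= [0.03572797 0.19561343] 0.2125519433232514
yaw deg 1.3947244872748077
corner [0.67568164 0.21975417]
home [0.65251455 0.14416788] reach 0.668251167082602 end push [0.65458347 0.05919307]
long [[-0.171, -0.408], [-0.118, -0.411], [-0.11, -0.264], [-0.162, -0.261]]
short [[-0.17, -0.127], [-0.151, -0.211], [-0.1, -0.199], [-0.119, -0.116]]
scene px of corner [[277.25024474 253.87430429]] tube corners [[219.069179   149.19413204]
 [207.08797445 156.5409308 ]
 [236.93323477 179.42768612]
 [248.77625382 171.43262609]]
```

```bash
cat >> h.py <<'E'
from scipy.spatial.transform import Rotation as Ro
def rel(*targets):
    "targets in fence frame (x,y,z[m], tool-x angle to fence x in deg) -> rows in tool axes"
    F=np.load("fence.npz");s=robot.get_state();T=Ro.from_quat(s["tcp_rot"])
    for t in targets:
        p=np.r_[F["O"]+F["R"]@t[:2],t[2]]
        W=Ro.from_euler("z",np.degrees(F["yaw"])+t[3],degrees=True)*Ro.from_quat([1,0,0,0])
        print(t,(T.inv().apply(p-s["ee_pos"])*100).round(2),np.degrees((T.inv()*W).as_rotvec()).round(1))
    c=(s["ee_pos"][:2]-F["O"])@F["R"];print("now fence",c.round(4),s["ee_pos"].round(4),"t",s["time"],"F",s["contact_force"].round(1),s["finger_gap"])
E
python3 -c "
from h import *
rel((-.21,-.336,.12,0),(-.21,-.336,.023,0))"
```

```text
(-0.21, -0.336, 0.12, 0) [ 40.59 -27.67  13.01] [-0.   0.  18.2]
(-0.21, -0.336, 0.023, 0) [ 40.59 -27.66  22.71] [-0.   0.  18.2]
now fence [-0.5092 -0.7256] [ 0.1843 -0.5181  0.2498] t 0.2 F [-0.5  0.1  0.3] 0.08502325653226597
```

{"fn": "drive_tool", "kwargs": {"motion": [[40.6,-27.7,13,0,0,18.2],[40.6,-27.7,13,0,0,18.2],[40.6,-27.7,13,0,0,18.2],[40.6,-27.7,13,0,0,18.2],[40.6,-27.7,13,0,0,18.2],[40.6,-27.7,13,0,0,18.2],[40.6,-27.7,13,0,0,18.2],[40.6,-27.7,13,0,0,18.2],[40.6,-27.7,13,0,0,18.2],[40.6,-27.7,13,0,0,18.2]], "jaw": 8.5}}

```text
time: 1.45
ee_pos: [0.4739, -0.1205, 0.1198]
tcp_rot: [1.0, 0.013, -0.001, -0.0]
contact_force: [-0.4, -0.1, 0.3]
finger_gap: 0.0851
```

```bash
python3 -c "
from h import *
rel((-.21,-.336,.12,0),(-.21,-.336,.023,0))"
```

```text
(-0.21, -0.336, 0.12, 0) [ 0.    0.07 -0.02] [-0.   0.1  0.1]
(-0.21, -0.336, 0.023, 0) [0.01 0.08 9.68] [-0.   0.1  0.1]
now fence [-0.21   -0.3353] [ 0.4739 -0.1205  0.1198] t 1.45 F [-0.4 -0.1  0.3] 0.08506663428355384
```

```bash
python3 -c "
from h import *
F=np.load('fence.npz')
im=robot.grab_frame('top');cv2.imwrite('pics/t2.png',im[:,:,::-1]);h=cv2.cvtColor(cv2.imread('pics/top0.png'),cv2.COLOR_BGR2HSV)
m=cv2.inRange(h,(80,120,60),(100,255,255))
for k in cv2.findContours(m,0,2)[0]:
    if cv2.contourArea(k)>200: print(((cv2.boxPoints(cv2.minAreaRect(ray('top',k[:,0,:],.03).astype(np.float32)))-F['O'])@F['R']).round(3).tolist())
"
```

```text
[[-0.361, -0.313], [-0.316, -0.327], [-0.271, -0.188], [-0.316, -0.173]]
[[-0.349, -0.453], [-0.327, -0.5], [-0.193, -0.439], [-0.215, -0.391]]
[[-0.132, -0.564], [-0.107, -0.615], [0.025, -0.553], [0.0, -0.501]]
```

{"fn": "drive_tool", "kwargs": {"motion": [[1.5,0,0,0,0,0],[1.5,0,0,0,0,0],[1.5,0,4,0,0,0],[1.5,0,8,0,0,0],[1.5,0,9.6,0,0,0],[1.5,0,9.6,0,0,0]], "jaw": 6}}

```text
time: 2.25
ee_pos: [0.4881, -0.1211, 0.0239]
tcp_rot: [1.0, 0.012, -0.001, -0.0]
contact_force: [0.3, -0.8, 1.1]
finger_gap: 0.0599
```

Run:
```python
from h import *
rel((-.062,-.336,.024,0))
a=robot.grab_frame("scene")[100:260,130:330];b=robot.grab_frame("wrist")
a=cv2.resize(a,(480,384));cv2.imwrite("pics/s3.png",np.hstack([a,b[:,:320] if 0 else cv2.resize(b,(320,240)).repeat(1,0).__class__((0,)) ]) [:,:,::-1] if 0 else a[:,:,::-1])
```

```text
(-0.062, -0.336, 0.024, 0) [13.38 -0.03 -0.04] [-0.1  0.1 -0. ]
now fence [-0.1958 -0.3362] [ 0.4881 -0.1211  0.0239] t 2.25 F [ 0.3 -0.8  1.1] 0.05988740075586961
```

View pics/s3.png

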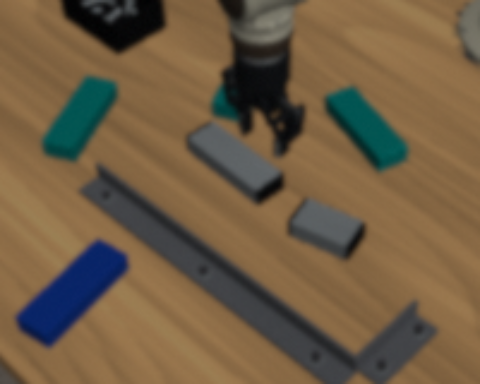

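The scene crop shows both fingers behind the long tube and clear of the decoys. I'll push toward the fence.

{"fn": "drive_tool", "kwargs": {"motion": [[1.2,0,0,0,0,0],[2.4,0,0,0,0,0],[3.6,0,0,0,0,0],[4.8,0,0,0,0,0],[6,0,0,0,0,0],[7.2,0,0,0,0,0],[8.4,0,0,0,0,0],[9.6,0,0,0,0,0],[10.8,0,0,0,0,0],[11.8,0,0,0,0,0]]}}

```text
time: 3.6
ee_pos: [0.6081, -0.1183, 0.0257]
tcp_rot: [1.0, 0.012, 0.001, -0.0]
contact_force: [-2.3, 0.1, 0.6]
finger_gap: 0.06
```

{"fn": "drive_tool", "kwargs": {"motion": [[0.4,0,0,0,0,0],[0.8,0,0,0,0,0],[1.1,0,0,0,0,0],[1.3,0,0,0,0,0]]}}

```text
time: 4.1
ee_pos: [0.6211, -0.1181, 0.0256]
tcp_rot: [1.0, 0.012, 0.0, -0.0]
contact_force: [-3.6, -0.7, 0.3]
finger_gap: 0.06
```

Run:
```python
from h import *
rel((-.062,-.336,.024,0))
a=robot.grab_frame("top")[130:230,160:370];cv2.imwrite("pics/t4.png",cv2.resize(a,None,fx=3.8,fy=3.8,interpolation=2)[:,:,::-1])
```

```text
(-0.062, -0.336, 0.024, 0) [ 0.08 -0.04  0.16] [-0.  -0.1 -0. ]
now fence [-0.0628 -0.3364] [ 0.6211 -0.1181  0.0256] t 4.1 F [-3.6 -0.7  0.3] 0.059951563597198394
```

View pics/t4.png

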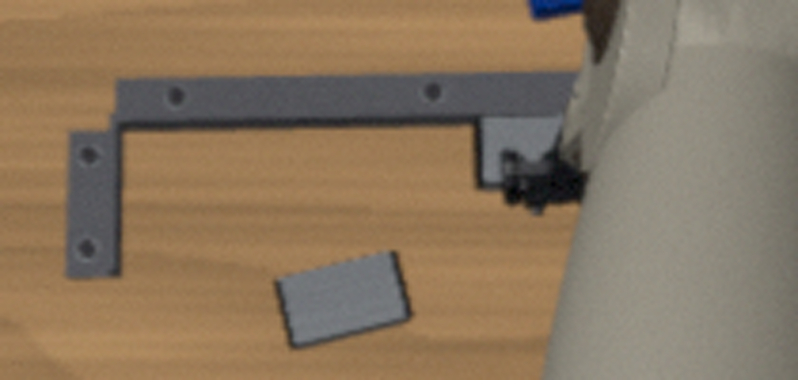

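The tube now sits at or near the fence, with its end at crop column 477 and its top face touching the wall. I'll press a few mm more and watch the force.

{"fn": "drive_tool", "kwargs": {"motion": [[0.2,0,0,0,0,0],[0.3,0,0,0,0,0],[0.4,0,0,0,0,0]]}}

```text
time: 4.53
ee_pos: [0.6218, -0.118, 0.0256]
tcp_rot: [1.0, 0.012, -0.003, -0.0]
contact_force: [-25.3, 0.2, 14.3]
finger_gap: 0.0601
```

{"fn": "drive_tool", "kwargs": {"motion": [[-1.5,0,0,0,0,0],[-3,0,0,0,0,0],[-3,0,-4,0,0,0],[-3,0,-9,0,0,0],[0,5,-9,0,0,0],[3.5,11,-9,0,0,0],[3.5,11.2,-9,0,0,0],[3.5,11.2,-9,0,0,0]], "jaw": 0}}

```text
time: 5.52
ee_pos: [0.6601, -0.2295, 0.1149]
tcp_rot: [1.0, 0.011, -0.003, -0.0]
contact_force: [-0.7, 0.3, -0.7]
finger_gap: -0.0003
```

Run:
```python
from h import *
rel((-.025,-.45,.1,0),(-.025,-.45,.025,0))
b=robot.grab_frame("wrist")[:,:,::-1];a=robot.grab_frame("scene")[100:260,130:330,::-1]
cv2.imwrite("pics/m5.png",np.hstack([cv2.resize(a,(400,320)),cv2.resize(b,(400,320))]))
```

```text
(-0.025, -0.45, 0.1, 0) [0.16 0.13 1.49] [-0.   0.3 -0.1]
(-0.025, -0.45, 0.025, 0) [0.21 0.13 8.99] [-0.   0.3 -0.1]
now fence [-0.0265 -0.4487] [ 0.6601 -0.2295  0.1149] t 5.525 F [-0.7  0.3 -0.7] -0.0003136356078817135
```

View pics/m5.png

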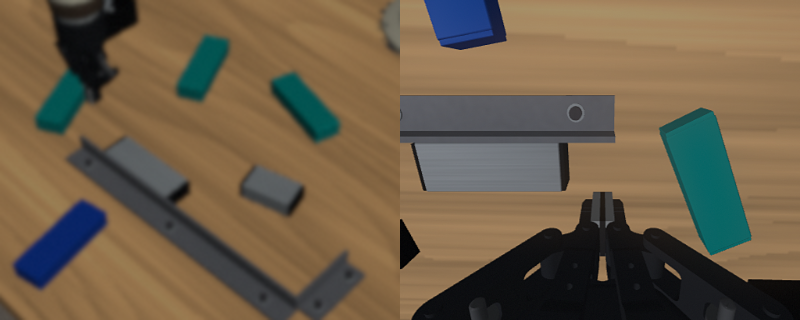

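The wrist view shows the tube flush against the fence wall, with its near end left of the closed fingers and clear space for them to descend before the turquoise piece. I'll descend and push along +y (tool -y).

{"fn": "drive_tool", "kwargs": {"motion": [[0.1,0.2,3,0,0,0],[0.2,0.2,6,0,0,0],[0.2,0.2,9,0,0,0],[0.2,0.2,9,0,0,0]]}}

```text
time: 6.12
ee_pos: [0.6597, -0.2283, 0.024]
tcp_rot: [1.0, 0.013, -0.005, -0.001]
contact_force: [-0.4, -0.3, 0.5]
finger_gap: 0.0001
```

{"fn": "drive_tool", "kwargs": {"motion": [[0,-1,0,0,0,0],[0,-2,0,0,0,0],[0,-3.2,0,0,0,0],[0,-4.4,0,0,0,0],[0,-5.6,0,0,0,0],[0,-6.8,0,0,0,0],[0,-8,0,0,0,0],[0,-9.2,0,0,0,0],[0,-10.4,0,0,0,0],[0,-11.6,0,0,0,0]]}}

```text
time: 7.38
ee_pos: [0.6567, -0.1115, 0.0242]
tcp_rot: [1.0, 0.013, -0.005, -0.001]
contact_force: [0.6, -4.8, 2.3]
finger_gap: -0.0002
```

Run:
```python
from h import *
rel((-.025,-.18,.025,0))
b=robot.grab_frame("wrist")[:,:,::-1];a=robot.grab_frame("top")[130:230,160:370,::-1]
cv2.imwrite("pics/m6.png",np.hstack([cv2.resize(a,(400,320)),cv2.resize(b,(400,320))]))
```

```text
(-0.025, -0.18, 0.025, 0) [  0.22 -15.07  -0.05] [-0.1  0.5  0.1]
now fence [-0.0271 -0.3307] [ 0.6567 -0.1115  0.0242] t 7.375 F [ 0.6 -4.8  2.3] -0.00021966437708402853
```

View pics/m6.png

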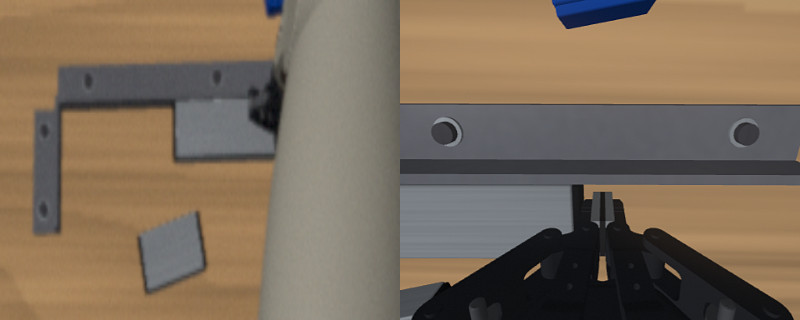

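The tube is sliding along the fence, still flush, with the finger behind its end and the short tube untouched. I'll continue.

{"fn": "drive_tool", "kwargs": {"motion": [[0.1,-1.2,0,0,0,0],[0.2,-2.6,0,0,0,0],[0.2,-4,0,0,0,0],[0.2,-5.4,0,0,0,0],[0.2,-6.8,0,0,0,0],[0.2,-8.2,0,0,0,0],[0.2,-9.6,0,0,0,0],[0.2,-11,0,0,0,0],[0.2,-12.4,0,0,0,0],[0.2,-13.4,0,0,0,0]]}}

```text
time: 8.72
ee_pos: [0.655, 0.0223, 0.0244]
tcp_rot: [1.0, 0.016, -0.005, -0.003]
contact_force: [-0.2, -2.1, -1.4]
finger_gap: 0.0
```

{"fn": "drive_tool", "kwargs": {"motion": [[0,-0.4,0,0,0,0],[0,-0.8,0,0,0,0],[0,-1.2,0,0,0,0],[0,-1.5,0,0,0,0]]}}

```text
time: 9.22
ee_pos: [0.6548, 0.0307, 0.0244]
tcp_rot: [1.0, 0.022, -0.005, -0.005]
contact_force: [-0.2, -1.6, -0.9]
finger_gap: 0.0002
```

Run:
```python
from h import *
rel((-.025,-.165,.025,0))
a=robot.grab_frame("top")[130:230,160:370,::-1]
cv2.imwrite("pics/m7.png",cv2.resize(a,None,fx=3.8,fy=3.8,interpolation=2))
```

```text
(-0.025, -0.165, 0.025, 0) [ 0.09 -2.35 -0.03] [-0.6  0.6  1.1]
now fence [-0.0255 -0.1885] [0.6548 0.0307 0.0244] t 9.225 F [-0.2 -1.6 -0.9] 0.00016000835041610982
```

View pics/m7.png

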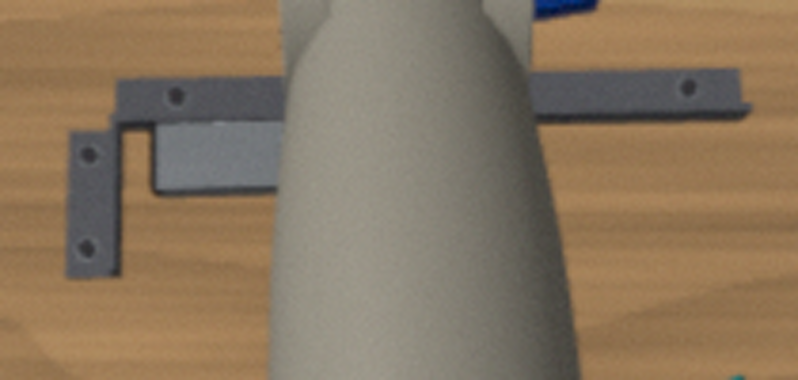

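The tube is about 24 mm from the stop and still flush. The move was short, so I'll check the joints.

Run:
```python
from h import *
print(robot.get_state()["joints"].round(3)); rel((-.025,-.165,.025,0))
```

```text
[0.043 0.372 0.076 1.285 0.01  3.141]
(-0.025, -0.165, 0.025, 0) [ 0.09 -2.32 -0.03] [-0.6  0.6  1.1]
now fence [-0.0254 -0.1883] [0.6548 0.0309 0.0245] t 9.275 F [ 0.2 -1.6 -0.8] -0.00019826426141476172
```

{"fn": "drive_tool", "kwargs": {"motion": [[0,-0.4,0,-0.2,0.2,0.4],[0.1,-0.8,0,-0.4,0.4,0.8],[0.1,-1.2,0,-0.6,0.6,1.1],[0.1,-1.6,0,-0.6,0.6,1.1],[0.1,-1.6,0,-0.6,0.6,1.1],[0.1,-1.6,0,-0.6,0.6,1.1]]}}

```text
time: 10.02
ee_pos: [0.6558, 0.0341, 0.0247]
tcp_rot: [1.0, 0.024, 0.0, -0.005]
contact_force: [0.0, 0.2, 0.4]
finger_gap: -0.0
```

Run:
```python
from h import *
print(robot.get_state()["joints"].round(3)); rel((-.025,-.165,.025,0))
```

```text
[0.048 0.364 0.067 1.273 0.01  3.141]
(-0.025, -0.165, 0.025, 0) [-0.01 -2.01 -0.01] [-0.6 -0.   1.4]
now fence [-0.0244 -0.1851] [0.6558 0.0341 0.0247] t 10.025 F [0.  0.2 0.4] -1.8846770485743427e-06
```

Joint 6 is at its +3.14 limit. I'll back off, lift, and turn the tool by -90° about its z axis to unwind it.

{"fn": "drive_tool", "kwargs": {"motion": [[0,1,0,0,0,-2],[0,3,0,0,0,-8],[0,3.5,-3,0,0,-18],[0,3.5,-7,0,0,-28],[0,3.5,-7,0,0,-38],[0,3.5,-7,0,0,-48],[0,3.5,-7,0,0,-58],[0,3.5,-7,0,0,-68],[0,3.5,-7,0,0,-78],[0,3.5,-7,0,0,-88]]}}

```text
time: 11.28
ee_pos: [0.6576, -0.0013, 0.0946]
tcp_rot: [0.7, 0.714, 0.004, -0.003]
contact_force: [-0.3, -0.1, 1.1]
finger_gap: -0.0001
```

Run:
```python
from h import *
print(robot.get_state()["joints"].round(3)); rel((-.03,-.205,.09,90),(-.03,-.205,.025,90),(-.025,-.16,.025,90))
```

```text
[-0.006  0.339  0.171  1.402  0.01   1.545]
(-0.03, -0.205, 0.09, 90) [ 1.54 -0.66  0.47] [ 0.  -0.6 -0.2]
(-0.03, -0.205, 0.025, 90) [ 1.47 -0.66  6.97] [ 0.  -0.6 -0.2]
(-0.025, -0.16, 0.025, 90) [ 5.98 -0.18  7.02] [ 0.  -0.6 -0.2]
now fence [-0.0235 -0.2205] [ 0.6576 -0.0013  0.0946] t 11.275 F [-0.3 -0.1  1.1] -7.744770164830446e-05
```

{"fn": "drive_tool", "kwargs": {"motion": [[0.8,-0.6,0,0,-0.6,-0.2],[0.8,-0.6,4,0,-0.6,-0.2],[0.8,-0.6,7,0,-0.6,-0.2],[0.8,-0.6,7,0,-0.6,-0.2]]}}

```text
time: 11.78
ee_pos: [0.6497, 0.008, 0.0224]
tcp_rot: [0.7, 0.714, -0.001, -0.001]
contact_force: [-0.7, 0.2, 0.7]
finger_gap: -0.0004
```

{"fn": "drive_tool", "kwargs": {"motion": [[1,0,0,0,0,0],[2,0,0,0,0,0],[3,0,0,0,0,0],[3.6,0,0,0,0,0],[4,0,0,0,0,0]]}}

```text
time: 12.4
ee_pos: [0.6491, 0.0481, 0.0229]
tcp_rot: [0.7, 0.714, -0.001, -0.001]
contact_force: [-0.3, -4.1, 2.4]
finger_gap: -0.0004
```

Run:
```python
from h import *
rel((-.03,-.161,.025,90))
a=robot.grab_frame("top")[130:230,160:370,::-1];b=robot.grab_frame("wrist")[:,:,::-1]
cv2.imwrite("pics/m8.png",np.hstack([cv2.resize(a[:,:105],(400,380)),cv2.resize(b,(400,380))]))
```

```text
(-0.03, -0.161, 0.025, 90) [ 0.99  0.07 -0.21] [-0.1  0.  -0.2]
now fence [-0.0308 -0.1709] [0.6491 0.0481 0.0229] t 12.4 F [-0.3 -4.1  2.4] -0.0003796519458984199
```

View pics/m8.png

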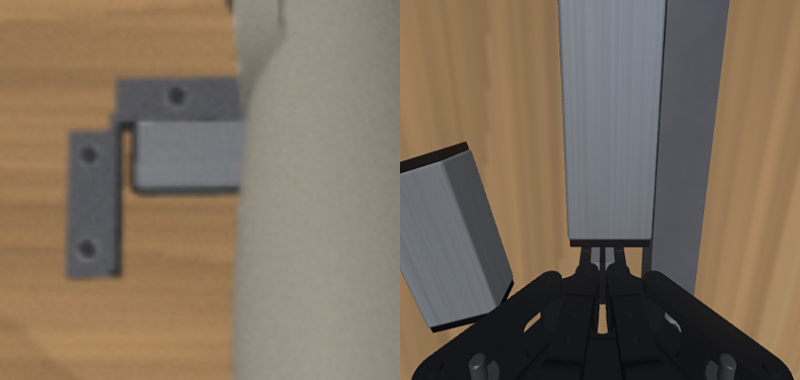

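The end of the tube is about 9 mm from the stop and square. The short tube is clear of the fingers at bench level. I'll finish gently.

{"fn": "drive_tool", "kwargs": {"motion": [[0.4,0,0,0,0,0],[0.7,0,0,0,0,0],[0.9,0,0,0,0,0],[1,0,0,0,0,0]]}}

```text
time: 13.0
ee_pos: [0.6487, 0.0571, 0.0224]
tcp_rot: [0.7, 0.714, -0.002, -0.0]
contact_force: [-0.5, -13.2, 2.8]
finger_gap: -0.0002
```

{"fn": "drive_tool", "kwargs": {"motion": [[0.15,0,0,0,0,0],[0.3,0,0,0,0,0]]}}

```text
time: 13.25
ee_pos: [0.6487, 0.0572, 0.0225]
tcp_rot: [0.701, 0.713, -0.004, 0.002]
contact_force: [0.7, -23.3, 3.1]
finger_gap: 0.0
```

Contact with the stop is firm: 23 N with no further travel. I'll retreat, lift and move the arm away.

{"fn": "drive_tool", "kwargs": {"motion": [[-1.5,0,0,0,0,0],[-2.5,0,0,0,0,0],[-2.5,0,-5,0,0,0],[-2.5,0,-10,0,0,0],[-7,0,-13,0,0,0],[-13,0,-14,0,0,0],[-19,0,-14,0,0,0],[-25,0,-14,0,0,0],[-30,0,-14,0,0,0],[-30,0,-14,0,0,0]]}}

```text
time: 14.5
ee_pos: [0.6538, -0.2452, 0.1641]
tcp_rot: [0.702, 0.712, -0.004, 0.001]
contact_force: [0.2, 1.1, 0.2]
finger_gap: -0.0
```

Run:
```python
from h import *
F=np.load("fence.npz");s=robot.get_state();print(s["time"],s["ee_pos"],s["contact_force"].round(1))
im=robot.grab_frame("top");a=im[130:230,90:300,::-1]
b=robot.grab_frame("scene")[130:310,190:400,::-1]
cv2.imwrite("pics/m9.png",np.hstack([cv2.resize(a,None,fx=2.2,fy=2.2,interpolation=2),cv2.resize(b,(257,220))]))
old=cv2.imread("pics/top0.png")[:,:,::-1]
def loc(m,name,z):
    for k in cv2.findContours(m,0,2)[0]:
        if cv2.contourArea(k)>250:
            r=cv2.minAreaRect(((ray("top",k[:,0,:],z)-F["O"])@F["R"]*1000).astype(np.float32));print(name,np.round(r[0],1),np.round(r[1]),round(r[2],1))
for t,i in(("before",old),("after",im)):
    m=grey(i);m[:192]=0;m[225:]=0;m[:,:215]=0;m[:,:][:,275:]=0;loc(m,t+" short",.03)
    h=cv2.cvtColor(np.ascontiguousarray(i),cv2.COLOR_RGB2HSV);m=cv2.inRange(h,(60,80,20),(90,255,120));m[:,160:]=0;m[:160]=0;loc(m,t+" carton",.045)
# long tube top face: brighter than fence walls
g=cv2.cvtColor(im,cv2.COLOR_RGB2GRAY);m=((grey(im)>0)&(g>95)).astype(np.uint8)*255;m[:155]=0;m[190:]=0;m[:,:193]=0;m[:,280:]=0;loc(m,"long",.03)
```

```text
14.5 [ 0.6538078  -0.24516175  0.1640711 ] [0.2 1.1 0.2]
before short [-134.8 -163.3] [53. 86.] 13.2
before carton [-101.3  188.5] [124.  87.] 11.3
after short [-134.8 -163.4] [52. 86.] 13.1
after carton [-101.   188.7] [123.  87.] 11.6
long [-26.  -75.9] [135.  48.] 89.0
```

View pics/m9.png

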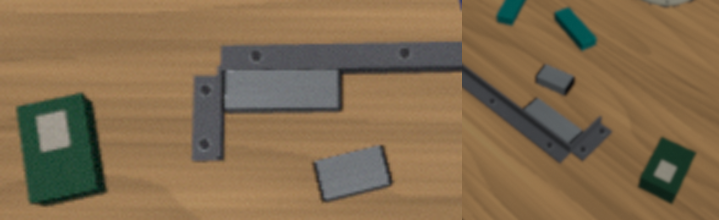

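The pictures show the tube seated in the corner, with its top face from crop (225,70) to (340,110). It measures (-26, -76) mm against the target (-25, -75), about 1° off parallel, and the other two parts haven't moved.

```bash
python3 -c "
from cell import robot
print(robot.close_job())"
```

```text
the job is handed in; nothing more can be done
None
```

The long box section is home in the fence corner, and I handed the job in after about 14.6 s of robot time. I pushed it against the long fence with both fingers, then slid it by its end along the fence to the end stop. It stopped firmly at both, at about 25 N against the fence and 23 N against the stop.

**Final position:** the top camera puts the tube's origin at (-26, -76) mm in the fence frame, against a target of (-25, -75), and about 1° off parallel. That measurement used only the bright top face, which read 135 x 48 mm because the black end caps were left out. It is good to a few mm.

**Other parts:** the short tube and the carton moved less than 0.5 mm. The arm was clear of everything, with the tool at z = 0.16 m.

**What went wrong:** joint 6 reached its +3.14 limit partway through the end push (it read 3.141) and stopped the tool short. I backed off, turned the gripper 90° and finished the push. I saw no fault report.

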